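Load a gang cam clamp and hold it at full lift

TASK

Load the gang clamp on the bench: slide the three steel discs from its plate one behind another into the lane between the two rails, until the row is hard up against the end stop. Then swing the spring-return cam lever by its upright black handle to the cam's highest lift, with the arm square to the rails over the index line (it can also be swung too far, which slackens the clamp again), so that the sprung jaws grip all three discs, and finish while still holding the handle there. Leave the brass ring and the loupe where they are.

Things in the scene. Friction and masses are not known exactly. Their poses are not given: they have to be found in the camera images.
- clamp: Fixed gang clamp on a dark plate 190 (x) by 250 (y) mm on feet, top face 21 mm above the bench. Origin: on the bench under the plate's centre. Its y axis runs along the lane's centre line from the open mouth to the end stop (roughly to the robot's left), x from the lever side to the fixed rail (roughly away from the robot). Cam, guide blocks and dowels stand at x -75 to -35, y 8 to 98 mm, up to 47 mm above the bench.
- lane_mouth (a point): plate's top face, lane's centre line, at the mouth (clamp y = -6 mm). The rails' lead-ins flare from y = 6 to y = -10 mm, where they are 51 mm apart inside, 66 outside. In front of the mouth the plate is bare but for the discs. The last disc of a full row stands 10 mm out of the mouth: each disc pushes the one before it along, and no finger needs to enter the lane.
- lane_end (a point): plate's top face, lane's centre line, at the end stop's face (clamp y = 100 mm). The lane holds just the three discs: with the row against the stop their centres are at y = 82, 46 and 10 mm.
- fixed_rail: the lane's fixed rail, inner face at clamp x = +18 mm, straight from y = 6 mm to the stop, 19 mm high above the plate. Like the moving jaws it has a 3 mm thick lip on top that overhangs the lane by 5 mm, 2 mm above a disc, so a disc goes in only through the mouth. Origin: centre of its underside, on the plate.
- clamp_bar: the lane's other, moving rail (94 mm long, 19 mm high): a bar driven by the cam that carries three jaws in a row on springs, one jaw for each disc; moves along the clamp's x only. Jaw faces at clamp x = -20 mm with the lever open (lane 38 mm wide); the cam moves the bar up to 6 mm towards the fixed rail. Origin: on the plate's top face, in the bar, at clamp y = 0.
- disc_a: loose turned steel disc, 36 mm diameter, 14 mm high, about 90 g, lying flat on the plate in front of the lane's mouth; origin at the centre of its underside. The three discs are alike and their order in the row is free
- disc_b: second such disc
- disc_c: third such disc
- cam_lever (a joint): angle of the cam lever about its upright pivot, rad, counter-clockwise from above. 0: open, arm along the clamp's +y, parallel to the rails. 1.571: highest lift, all discs gripped, arm square to the rails along the clamp's -x, over the engraved line. Its stop is at 2.15, where the lift is falling again. A spring swings it open when let go: 1.5 N at the handle at 0, 3.5 N at 1.571, plus some 1 N of clamping.
- cam_pivot (a point): on the lever's upright pivot axis (clamp x = -55.5, y = 53 mm), 43 mm above the bench. The handle's axis moves on a circle of 80 mm radius about it
- grip_sleeve: black revolving handle of the cam lever, upright, 20 mm diameter, 47 to 90 mm above the bench (a steel end cap on top brings it to 92 mm), at the lever's end; origin at its lower end on its axis. It spins freely on its pin, so a grip on it need not turn with the lever
- grip_mid (a point): middle of the black handle, on its axis, 68.5 mm above the bench
- brass_ring: bystander: brass ring 41 mm diameter, 10 mm high, lying on the plate behind the fixed rail; origin at the centre of its underside
- loupe: bystander: black eye loupe 31 mm diameter, 31 mm high, standing on the plate behind the fixed rail; origin at the centre of its underside
There are look-alikes about, which are no part of the job. What is shaped like the disc_c but orange or pink is not meant.

How it is judged:
On the way, in this order (a step that is already met when the one before it is completed fails the run):
1. all three discs are in the lane, in single file against the stop, with the lever still open (y of disc_a in the frame of clamp between 0.005 and 0.1 m and x of disc_a in the frame of clamp between -0.008 and 0.005 m and z of each of disc_a, disc_b, disc_c in the frame of clamp below 0.025 m and y of disc_b in the frame of clamp between 0.005 and 0.1 m and x of disc_b in the frame of clamp between -0.008 and 0.005 m and y of disc_c in the frame of clamp between 0.005 and 0.1 m and x of disc_c in the frame of clamp between -0.008 and 0.005 m and value of joint cam_lever below 0.4 rad), for 0.2 s.
2. the lever is held at the highest lift and the jaws grip all three discs (value of joint cam_lever between 1.421 and 1.721 rad and contact force between the fingers and grip_sleeve above 0.5 N and contact force between clamp_bar and disc_a above 2 N and contact force between clamp_bar and disc_b above 2 N and contact force between clamp_bar and disc_c above 2 N), for 0.3 s.
At the end, for the whole second after the job is handed in: The three discs lie flat in the lane in single file against the stop (gaps at most 5 mm in all), the lever stands still within 0.15 rad of the highest lift, its jaw presses each disc with over 2 N, and the fingers hold the black handle (over 0.5 N) (all of step 2 and y of disc_a in the frame of clamp between 0.005 and 0.1 m and x of disc_a in the frame of clamp between -0.008 and 0.005 m and z of each of disc_a, disc_b, disc_c in the frame of clamp below 0.025 m and y of disc_b in the frame of clamp between 0.005 and 0.1 m and x of disc_b in the frame of clamp between -0.008 and 0.005 m and y of disc_c in the frame of clamp between 0.005 and 0.1 m and x of disc_c in the frame of clamp between -0.008 and 0.005 m and velocity of joint cam_lever between -0.1 and 0.1 rad/s); the arm keeps its last pose, push and grip.
It fails at once if a bystander (brass ring or loupe) is moved by more than 25 mm (distance of any of brass_ring, loupe from where it was at the start of the episode above 0.025 m).
It also fails if it takes over 72 s, if anything falls off the work surface, if the arm or the gripper's body presses on something with over 40 N, if the wrist force passes 120 N, or if a joint passes its speed limit or range.

ROBOT

A 6-joint arm with a two-finger parallel gripper is mounted at the origin on a cart in front of the work surface, level with it; the furniture and walls round the work are solid. World frame = base frame: x ahead of the robot, y to its left, z up, the work surface at z = 0. Lengths are in m, angles in rad, forces in N, time in s.
With the tool pointing down it reaches from about 0.375 to 0.925 m from the base axis. Payload 5.7 kg.
Tool frame: the origin (TCP) lies midway between the tips of the shut fingers; the grasp point (between the pads) lies 19 mm behind it (r.tcp_to_grasp is the distance from the TCP to the grasp point, in m); z points along the fingers, y is the direction in which the jaws open and shut (so a half turn about z gives the same grasp; the last joint's range is limited). The gripper opens to 88 mm and grips with 3 to 60 N. Pads are 20 mm wide; open, the fingers measure 115 mm over their backs; the gripper's body (75 mm by 178 mm) begins 61 mm behind the grasp point.
Start: joints at [-1.263, 0.359, 1.51, -0, 1.272, -0.115], TCP at [0.246, -0.547, 0.223] pointing down, gripper open.
Joint ranges: [-2.97, 2.97], [-1.01, 2.36], [0.21, 2.38], [-0.96, 4.11], [0.2, 2.71], [-2.98, 2.98]. Speed limits (rad/s): [2.39, 2.39, 3.14, 3.14, 3.14, 3.14].

INTERFACE

Orientations are given as a rotation vector (axis times angle).
In Python, from rig import r gives the robot as it stands. The module is installed in compiled form; this text tells all that it offers.
- The arm moves only by the tool carry_out, never from a script. Its argument "commands" is a list of rows, each an object of numbers: "fingers": the finger opening in cm, from 0 to 8.78; "x", "y", "z": the shift along the tool's x, y, z in cm; "yaw": the turn about the tool's z in degrees. In form: [{"fingers": .., "x": .., "y": .., "z": .., "yaw": ..}, ...]. A call has exactly 5 rows; each row shifts and turns the commanded pose from where the row before left it, along the tool's axes as they then stand; what a row does not reach is not made up. A row lasts 1/8 s, in which the tool goes at most 62.5 mm and 10.7 degrees, less where a joint would pass 70% of its speed; a pose out of reach is approached as far as the arm can. A call with a gripper value outside its range is refused whole. The fingers move at their own pace and stop on an object; "newtons" is the grip in N (left out, the last holds). Time passes only in rows, so rows that do not move let the fingers close, or fill a call up. It gives the time, the measured TCP pose, the force and the opening at its end, in the units of the state.
- r.read_state(): the state, without advancing time (a new reading comes with each control period).
- r.capture(name): name is "side" or "top"; returns (picture, depth): 420x560x3 uint8, red, green, blue; 420x560 float32, m along the optical axis (not along the pixel's ray), 0 where there is no reading.
- r.camera_model(name): a dict with "K" (3x3 intrinsics, pixels), "dist_coeffs" ([k1, k2, p1, p2, k3] as OpenCV has them; the pictures are not rectified), "xyz" and "rotation" of the camera in the world. Camera axes: x right, y down, z forward; pixel columns grow to the right and rows downward; lengths in m; the calibration is good to about 2 mm. A picture is of the moment at which its call begins. camera_model takes no time and is no camera call.
- r.job_done(): hands the job in, once; it reports no verdict.
Trained networks look in the newest picture that a camera, given by its name, has taken for a name from the list of things; names that differ only in an ending like _2 or _b are one class to them, and where a whole thing is asked for, a point or a joint stands for the part that bears it (a point fixed in the world has none). Each returns a list of dicts, best first, with "confidence" (0 to 1); they miss things now and then, are a little off and sometimes report something else, mostly with a low value. They report only what shows in the picture. A call takes as long as a camera call. They do not tell look-alikes from the thing itself.
- r.silhouettes(camera, name): "region" (420x560 bool, what is visible of it) and "pixel" ([row, column] in pixels, amid what is visible of it).
The state is a dict: "t": time; "qpos": joint angles; "joint_vel": joint speeds; "tau": joint torques, N m; "tool_pos": TCP position; "tool_rot": TCP orientation; "force": force on the tool from outside, world axes, zero at the start; "ft_torque": the same for the moment, N m; "width": finger opening in m.
Only numpy, scipy, OpenCV 4.12 (cv2) and the standard library are available. Lean on these libraries where they do the work, as an engineer would, in place of code of your own. Each camera call takes 0.05 s, during which the arm holds its last target.

## Working session

There is one attempt and no reset: what is moved stays moved. The work goes in short steps, Python scripts to look and compute and a tool call to move; the robot and the scene stay as the last step left them, time stands still between calls to the robot, and variables do not carry over. Pictures are saved under pics/ and viewed, and the job is handed in when it is done.

Besides the shell and the picture viewer there is one more tool, called after ">>>" as name(argument=value, ...), one argument or row to a line, values as JSON. carry_out: Moves the arm, as the interface text tells. Its arguments: {"type":"object","properties":{"commands":{"type":"array"},"newtons":{"type":"number"}},"required":["commands"]}

```bash
mkdir -p pics; cat > h.py <<'E'
from rig import r
import numpy as np, cv2
def cap(n,f):
    p,d=r.capture(n); cv2.imwrite('pics/'+f,p[:,:,::-1]); np.savez('/tmp/'+n,p=p,d=d); return p,d
def px(n,row,col,depth=None,z=None):
    m=r.camera_model(n);K=np.array(m['K']);R=np.array(m['rotation'])
    if R.shape!=(3,3): R=cv2.Rodrigues(R.astype(float))[0]
    u=cv2.undistortPoints(np.array([[[col,row]]],float),K,np.array(m['dist_coeffs'],float))[0,0]
    v=R@np.array([u[0],u[1],1]);o=np.array(m['xyz'])
    if z is not None: return o+v*(z-o[2])/v[2]
    return o+v*depth
def proj(n,P):
    m=r.camera_model(n);K=np.array(m['K']);R=np.array(m['rotation'])
    if R.shape!=(3,3): R=cv2.Rodrigues(R.astype(float))[0]
    p=(np.array(P)-np.array(m['xyz']))@R
    return cv2.projectPoints(p.reshape(-1,1,3),np.zeros(3),np.zeros(3),K,np.array(m['dist_coeffs'],float))[0][:,0]
E
python3 - <<'E'
from h import *
for n in('top','side'):
    cap(n,n+'0.png')
    print(r.camera_model(n))
    for k in('disc_a','grip_sleeve','clamp','fixed_rail','clamp_bar','brass_ring','loupe'):
        for q in r.silhouettes(n,k): print(n,k,round(q['confidence'],2),q['pixel'],q['region'].sum())
print(r.read_state())
E
```

```text
{'K': array([[497.06629888,   0.        , 275.18622319],
       [  0.        , 497.06629888, 213.45208652],
       [  0.        ,   0.        ,   1.        ]]), 'dist_coeffs': array([-0.07726718,  0.        ,  0.        ,  0.        ,  0.        ]), 'xyz': array([0.43498548, 0.20856592, 0.90357226]), 'rotation': array([-2.17249357,  2.12918911, -0.1142076 ])}
top disc_a 0.92 [265.9, 177.9] 332
top disc_a 0.91 [213.7, 332.3] 323
top disc_a 0.79 [174.7, 381.3] 309
top disc_a 0.64 [176.0, 307.8] 336
top disc_a 0.63 [243.7, 308.0] 339
top grip_sleeve 0.52 [236.8, 203.2] 93
top clamp 0.76 [208.9, 273.8] 13631
top fixed_rail 0.93 [193.2, 250.1] 635
top clamp_bar 0.78 [223.9, 246.7] 861
top brass_ring 0.46 [164.9, 219.5] 110
top brass_ring 0.23 [238.0, 201.3] 71
top loupe 0.84 [168.2, 253.2] 239
top loupe 0.43 [210.8, 274.8] 13345
{'K': array([[452.80715229,   0.        , 281.08092738],
       [  0.        , 452.80715229, 209.46119959],
       [  0.        ,   0.        ,   1.        ]]), 'dist_coeffs': array([-0.00811351,  0.        ,  0.        ,  0.        ,  0.        ]), 'xyz': array([
[... 625 characters left out ...]
brass_ring 0.72 [232.1, 220.5] 221
{'t': 0.8, 'qpos': array([-1.26308815e+00,  3.58777765e-01,  1.51039714e+00,  9.16658570e-06,
        1.27248331e+00, -1.15129436e-01]), 'joint_vel': array([-1.99231508e-05,  1.34970352e-03, -1.18587055e-03,  1.48257724e-04,
       -1.18623409e-03,  6.76414597e-05]), 'tau': array([-1.36769129e-03, -5.15275598e+01, -2.71119297e+01,  6.72948081e-02,
        2.41406320e-02, -3.19048331e-05]), 'tool_pos': array([ 0.2461831 , -0.54714469,  0.22263712]), 'tool_rot': array([-3.07157873e+00, -6.59236813e-01, -3.79760304e-06]), 'force': array([0.34273244, 0.18235699, 0.15230992]), 'ft_torque': array([0.0701109 , 0.03731395, 0.04556922]), 'width': 0.0879269432848026}
```

```bash
python3 - <<'E'
import cv2
a=cv2.imread('pics/top0.png')
cv2.imwrite('pics/top0c.png',cv2.resize(a[130:300,150:417],None,fx=3,fy=3,interpolation=2)[:600,:800])
E
```

```text
(no output)
```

View pics/top0.png

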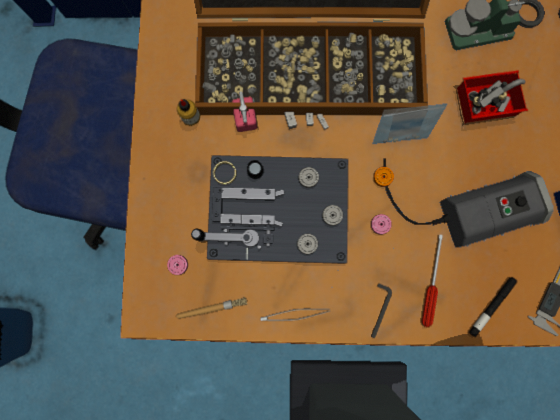

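View pics/top0c.png

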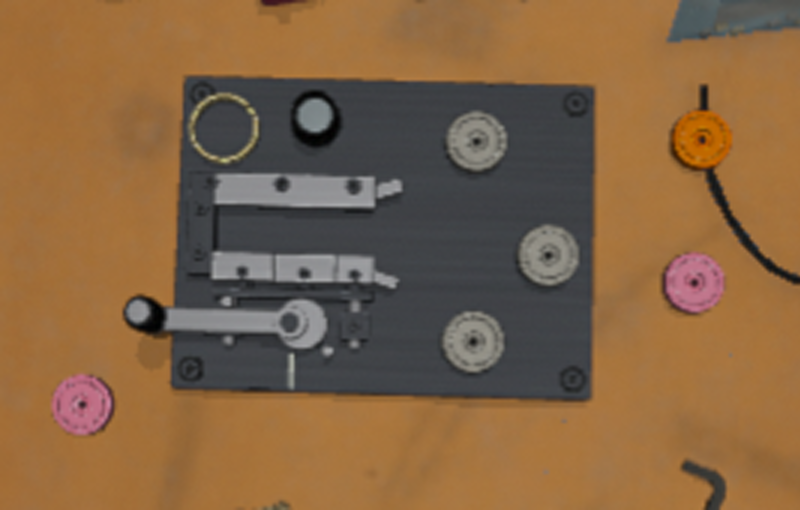

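View pics/side0.png

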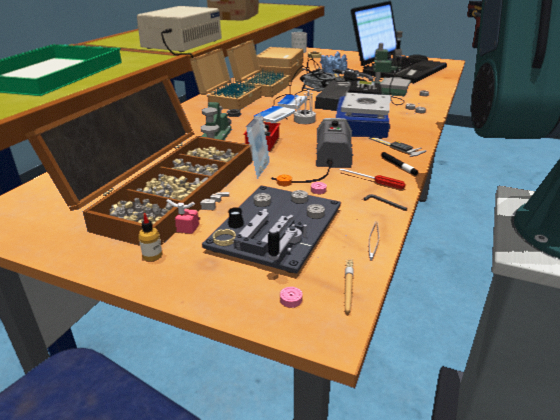

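The top picture shows five to six disc-shaped things. The steel ones, at (176,308), (214,332) and (244,308), lie on the dark plate in front of the mouth and are the ones meant. The orange one (175,383) and the pink ones (223,381), (265,177) lie on the bench, so they are look-alikes, and the enlarged crop confirms this. The lever handle is at (236,199).

```bash
python3 - <<'E'
from h import *
z=np.load('/tmp/top.npz');p=z['p'];d=z['d']
# plate mask
g=p.astype(int); q=[s for s in r.silhouettes('top','clamp')][0]
m=q['region'].astype(np.uint8)
# dark greyish plate
dark=((g.max(2)<95)&(g.max(2)-g.min(2)<30)).astype(np.uint8)
dark[:150]=0;dark[270:]=0;dark[:,:206]=0;dark[:,352:]=0
c=max(cv2.findContours(dark,cv2.RETR_EXTERNAL,cv2.CHAIN_APPROX_NONE)[0],key=cv2.contourArea)[:,0]
W=np.array([px('top',v,u,z=0.021)[:2] for u,v in c.astype(float)])
rc=cv2.minAreaRect(W.astype(np.float32));print('plate',rc)
# discs
for k,s in enumerate(r.silhouettes('top','disc_a')):
    ys,xs=np.nonzero(s['region']); 
    (cx,cy),rad=cv2.minEnclosingCircle(np.c_[xs,ys].astype(np.float32))
    print('disc',round(s['confidence'],2),s['pixel'],px('top',ys.mean(),xs.mean(),z=.035).round(4),px('top',cy,cx,z=.035).round(4),rad)
s=r.silhouettes('top','grip_sleeve')
for q in s: print(q['pixel'])
print('cap',px('top',235,198,z=.092), 'pivot',px('top',238,249,z=.047))
for k in('fixed_rail','clamp_bar'):
    s=r.silhouettes('top',k)[0];ys,xs=np.nonzero(s['region'])
    W=np.array([px('top',v,u,z=0.040)[:2] for u,v in zip(xs*0+ys,xs)])
    print(k,W.mean(0),cv2.fitLine(W.astype(np.float32),cv2.DIST_L2,0,.01,.01).ravel(),cv2.minAreaRect(W.astype(np.float32)))
E
```

```text
plate ((0.5527627468109131, 0.22062835097312927), (0.25032660365104675, 0.18864232301712036), 89.57389831542969)
disc 0.92 [265.9, 177.9] [0.4479 0.393  0.035 ] [0.4481 0.3931 0.035 ] 10.359274864196777
disc 0.91 [213.7, 332.3] [0.5414 0.1227 0.035 ] [0.5411 0.1222 0.035 ] 10.33541488647461
disc 0.79 [174.7, 381.3] [0.6117 0.0327 0.035 ] [0.6113 0.0323 0.035 ] 10.12432861328125
disc 0.64 [176.0, 307.8] [0.6077 0.1655 0.035 ] [0.608  0.1653 0.035 ] 10.544424057006836
disc 0.63 [243.7, 308.0] [0.4898 0.1659 0.035 ] [0.4903 0.1663 0.035 ] 10.569443702697754
[236.8, 203.2]
cap [0.49626975 0.34868417 0.092     ] pivot [0.49629577 0.2677116  0.047     ]
fixed_rail [0.47334874 0.36512508] [0.9970217  0.07712162 0.47334874 0.3651251 ] ((0.4727517068386078, 0.3648419678211212), (0.11188188195228577, 0.020108044147491455), 5.2913079261779785)
clamp_bar [0.47657871 0.31494948] [0.9978006  0.0662871  0.4765787  0.31494948] ((0.47364017367362976, 0.3129647374153137), (0.10454665869474411, 0.03130834549665451), 1.9956004619598389)
```

```bash
cat >> h.py <<'E'
def overlay(n,img,c,th,f,box,s):
    a=img[:,:,::-1].copy(); b=cv2.resize(a[box[0]:box[1],box[2]:box[3]],None,fx=s,fy=s,interpolation=2)
    ex=np.array([np.cos(th),np.sin(th)]);ey=np.array([-np.sin(th),np.cos(th)])
    def W(x,y,z): q=c+x*ex+y*ey; return [q[0],q[1],z]
    def line(P,col,cl=True):
        q=proj(n,[W(*p) for p in P]); q=(q+0.5-np.array([box[2],box[0]]))*s
        cv2.polylines(b,[q.round().astype(np.int32)],cl,col,1,cv2.LINE_AA)
    line([(-.095,-.125,.021),(.095,-.125,.021),(.095,.125,.021),(-.095,.125,.021)],(0,255,0))
    line([(.013,.006,.040),(.013,.1,.040)],(0,0,255),False)
    line([(-.015,.006,.040),(-.015,.1,.040)],(0,0,255),False)
    t=np.linspace(0,2*np.pi,30)
    line([(-.0555+.01*np.cos(k),.133+.01*np.sin(k),.092) for k in t],(255,255,0))
    line([(-.0555+.005*np.cos(k),.053+.005*np.sin(k),.047) for k in t],(255,255,0))
    cv2.imwrite('pics/'+f,b)
E
python3 - <<'E'
from h import *
p=np.load('/tmp/top.npz')['p']
overlay('top',p,np.array([.5528,.2206]),np.deg2rad(-.43),'ov1.png',(140,280,190,360),4)
p=np.load('/tmp/side.npz')['p']
overlay('side',p,np.array([.5528,.2206]),np.deg2rad(-.43),'ov1s.png',(180,280,190,350),4)
E
```

```text
(no output)
```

View pics/ov1.png

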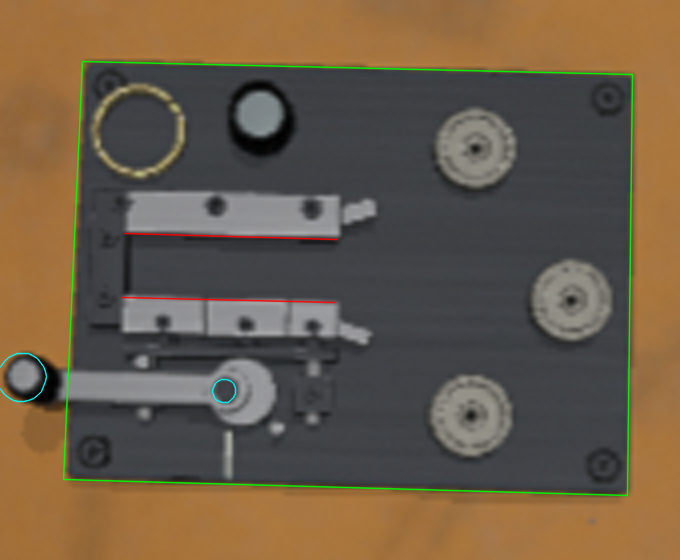

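View pics/ov1s.png

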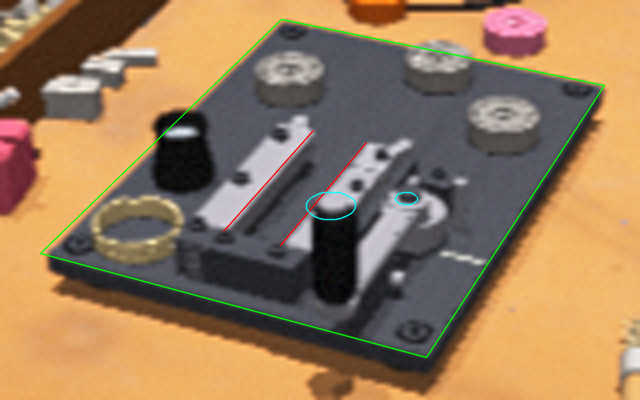

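>>> carry_out(
  commands=[
    {"fingers": 6.0, "x": 3.6, "y": -3.25, "z": 0, "yaw": 0},
    {"fingers": 6.0, "x": 3.6, "y": -3.25, "z": 0, "yaw": 0},
    {"fingers": 6.0, "x": 3.6, "y": -3.25, "z": 0, "yaw": 0},
    {"fingers": 6.0, "x": 3.6, "y": -3.25, "z": 0, "yaw": 0},
    {"fingers": 6.0, "x": 3.6, "y": -3.25, "z": 0, "yaw": 0},
  ],
  newtons=20,
)

```text
t: 1.68
tool_pos: [0.3442, -0.3238, 0.2228]
tool_rot: [3.071, 0.658, 0.001]
force: [0.2, -0.9, 0.8]
width: 0.0598
```

>>> carry_out(
  commands=[
    {"fingers": 6.0, "x": 3.6, "y": -3.25, "z": 0, "yaw": 0},
    {"fingers": 6.0, "x": 3.6, "y": -3.25, "z": 0, "yaw": 0},
    {"fingers": 6.0, "x": 3.6, "y": -3.25, "z": 0, "yaw": 0},
    {"fingers": 6.0, "x": 3.6, "y": -3.25, "z": 0, "yaw": 0},
    {"fingers": 6.0, "x": 3.6, "y": -3.25, "z": 0, "yaw": 0},
  ],
)

```text
t: 2.3
tool_pos: [0.4418, -0.1016, 0.223]
tool_rot: [3.071, 0.659, 0.001]
force: [0.6, -0.6, -0.2]
width: 0.0601
```

>>> carry_out(
  commands=[
    {"fingers": 6.0, "x": 3.6, "y": -3.25, "z": 0, "yaw": 0},
    {"fingers": 6.0, "x": 3.6, "y": -3.25, "z": 0, "yaw": 0},
    {"fingers": 6.0, "x": 3.6, "y": -3.25, "z": 0, "yaw": 0},
    {"fingers": 6.0, "x": 3.6, "y": -3.25, "z": 0, "yaw": 0},
    {"fingers": 6.0, "x": 3.6, "y": -3.25, "z": 0, "yaw": 0},
  ],
)

```text
t: 2.92
tool_pos: [0.5392, 0.1206, 0.2228]
tool_rot: [3.071, 0.66, 0.001]
force: [1.4, 0.8, -0.2]
width: 0.0603
```

>>> carry_out(
  commands=[
    {"fingers": 6.0, "x": 0, "y": 0, "z": 1, "yaw": -9.4},
    {"fingers": 6.0, "x": 0, "y": 0, "z": 1, "yaw": -9.4},
    {"fingers": 6.0, "x": 0, "y": 0, "z": 1, "yaw": -9.4},
    {"fingers": 6.0, "x": 0, "y": 0, "z": 1, "yaw": -9.4},
    {"fingers": 6.0, "x": 0, "y": 0, "z": 1, "yaw": -9.4},
  ],
)

```text
t: 3.55
tool_pos: [0.5387, 0.1191, 0.1724]
tool_rot: [-2.549, -1.836, -0.0]
force: [-0.2, 0.6, 0.2]
width: 0.0602
```

>>> carry_out(
  commands=[
    {"fingers": 6.0, "x": 0, "y": 0, "z": 2, "yaw": -9.4},
    {"fingers": 6.0, "x": 0, "y": 0, "z": 2, "yaw": -9.0},
    {"fingers": 6.0, "x": 0, "y": 0, "z": 2, "yaw": 0},
    {"fingers": 6.0, "x": 0, "y": 0, "z": 0, "yaw": 0},
    {"fingers": 6.0, "x": 0, "y": 0, "z": 0, "yaw": 0},
  ],
)

```text
t: 4.18
tool_pos: [0.5391, 0.1191, 0.1133]
tool_rot: [2.229, 2.214, 0.001]
force: [-0.4, -0.0, 0.7]
width: 0.0601
```

```bash
cat >> h.py <<'E'
C0=np.array([.5528,.2206]);TH=np.deg2rad(-.43)
EX=np.array([np.cos(TH),np.sin(TH)]);EY=np.array([-np.sin(TH),np.cos(TH)])
def rep():
    s=r.read_state();d=np.array(s['tool_pos'][:2])-C0
    R=cv2.Rodrigues(np.array(s['tool_rot'],float))[0]
    print('t',round(s['t'],2),'clamp xy mm',(1e3*d@EX).round(1),(1e3*d@EY).round(1),'z',round(1e3*s['tool_pos'][2],1),'xang-clampy',(np.rad2deg(np.arctan2(R[1,0],R[0,0]))-90+.43).round(2),'F',s['force'].round(1),'w',round(1e3*s['width'],1))
def discs(cam='top'):
    for s in r.silhouettes(cam,'disc_a'):
        ys,xs=np.nonzero(s['region']); w=px(cam,ys.mean(),xs.mean(),z=.035)[:2]-C0
        print('disc',round(s['confidence'],2),s['pixel'],(1e3*w@EX).round(1),(1e3*w@EY).round(1))
E
python3 - <<'E'
from h import *
rep(); p,d=cap('top','t1.png'); cap('side','s1.png'); discs(); print(r.read_state()['qpos'])
E
```

```text
t 4.17 clamp xy mm -12.9 -101.6 z 113.3 xang-clampy 0.05 F [-0.4 -0.   0.7] w 60.1
disc 0.88 [244.9, 307.5] -63.3 -55.1
disc 0.66 [265.2, 175.1] -107.0 171.3
disc 0.61 [228.9, 381.6] -27.6 -186.1
disc 0.51 [174.7, 307.8] 54.9 -52.4
[9.21887620e-02 4.13753030e-01 1.73562309e+00 1.28096137e-04
 9.90424593e-01 9.87118041e-02]
```

View pics/s1.png

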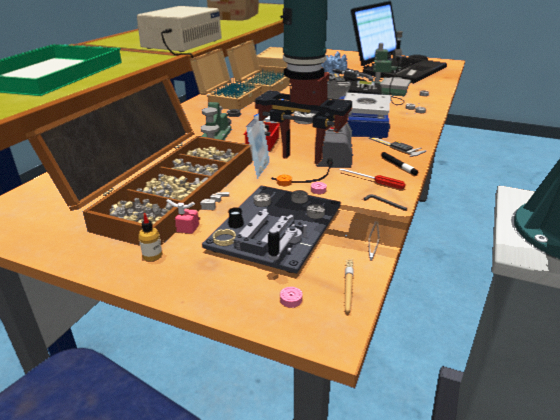

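The gripper is over the plate with its fingers above the rear disc, and the scene is unchanged. Descending onto it.

>>> carry_out(
  commands=[
    {"fingers": 6.0, "x": 0.3, "y": 0.2, "z": 2.5, "yaw": 0},
    {"fingers": 6.0, "x": 0, "y": 0, "z": 2.5, "yaw": 0},
    {"fingers": 6.0, "x": 0, "y": 0, "z": 2.5, "yaw": 0},
    {"fingers": 6.0, "x": 0, "y": 0, "z": 1.2, "yaw": 0},
    {"fingers": 6.0, "x": 0, "y": 0, "z": 0, "yaw": 0},
  ],
)

```text
t: 4.95
tool_pos: [0.5404, 0.122, 0.0255]
tool_rot: [-2.228, -2.214, 0.001]
force: [-0.3, -0.1, -0.5]
width: 0.0599
```

>>> carry_out(
  commands=[
    {"fingers": 3.2, "x": 0, "y": 0, "z": 0, "yaw": 0},
    {"fingers": 3.2, "x": 0, "y": 0, "z": 0, "yaw": 0},
    {"fingers": 3.2, "x": 0, "y": 0, "z": 0, "yaw": 0},
    {"fingers": 3.2, "x": 0, "y": 0, "z": 0, "yaw": 0},
    {"fingers": 3.2, "x": 0, "y": 0, "z": 0, "yaw": 0},
  ],
)

```text
t: 5.58
tool_pos: [0.5412, 0.1221, 0.0263]
tool_rot: [2.228, 2.214, 0.002]
force: [-0.8, 1.1, 6.7]
width: 0.0342
```

```bash
python3 - <<'E'
from h import *
rep()
E
```

```text
t 5.58 clamp xy mm -10.9 -98.6 z 26.3 xang-clampy 0.06 F [-0.8  1.1  6.7] w 34.2
```

```bash
python3 - <<'E'
from h import *
p,d=cap('side','s2.png'); a=cv2.imread('pics/s2.png'); cv2.imwrite('pics/s2c.png',cv2.resize(a[140:290,220:380],None,fx=4,fy=4,interpolation=2))
rep()
E
```

```text
t 5.62 clamp xy mm -10.9 -98.6 z 26.3 xang-clampy 0.05 F [-1.3 -0.2  5.6] w 34.2
```

View pics/s2c.png

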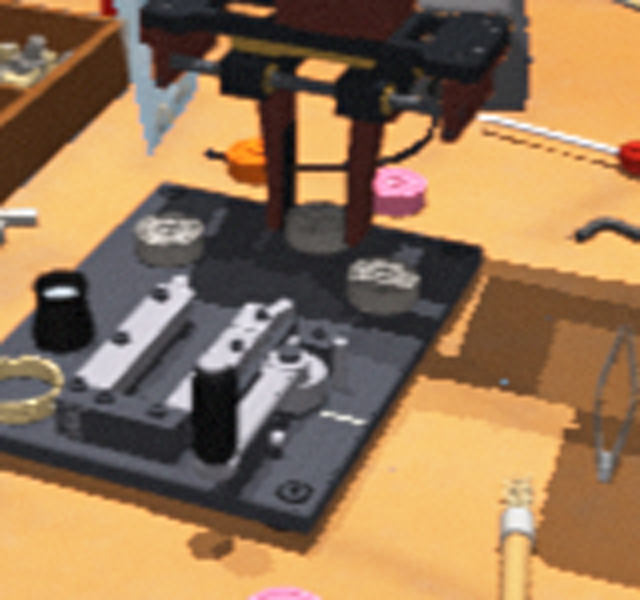

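The disc at crop (320,228) sits between the fingers. Sliding it to the mouth.

>>> carry_out(
  commands=[
    {"fingers": 3.2, "x": 1.0, "y": 0.5, "z": -0.1, "yaw": 0},
    {"fingers": 3.2, "x": 1.5, "y": 0.6, "z": 0, "yaw": 0},
    {"fingers": 3.2, "x": 2.0, "y": 0, "z": 0, "yaw": 0},
    {"fingers": 3.2, "x": 2.0, "y": 0, "z": 0, "yaw": 0},
    {"fingers": 3.2, "x": 1.0, "y": 0, "z": 0, "yaw": 0},
  ],
)

```text
t: 6.25
tool_pos: [0.5517, 0.1987, 0.0265]
tool_rot: [-2.227, -2.216, 0.001]
force: [0.3, -11.5, -0.9]
width: 0.0343
```

```bash
python3 - <<'E'
from h import *
p,d=cap('side','s3.png'); a=cv2.imread('pics/s3.png'); cv2.imwrite('pics/s3c.png',cv2.resize(a[140:290,220:380],None,fx=4,fy=4,interpolation=2))
cap('top','t3.png');a=cv2.imread('pics/t3.png'); cv2.imwrite('pics/t3c.png',cv2.resize(a[140:280,190:360],None,fx=4,fy=4,interpolation=2))
rep()
E
```

```text
t 6.35 clamp xy mm -1.5 -22.2 z 26.5 xang-clampy 0.16 F [-0.9  0.5  0.4] w 34.4
```

View pics/s3c.png

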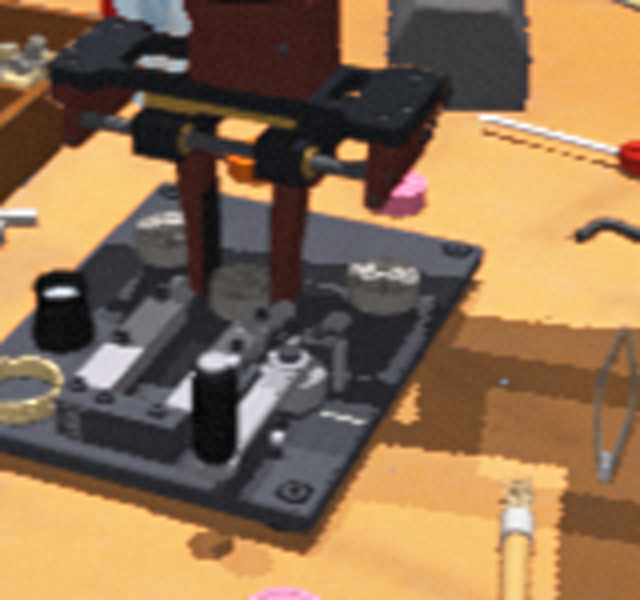

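View pics/t3c.png

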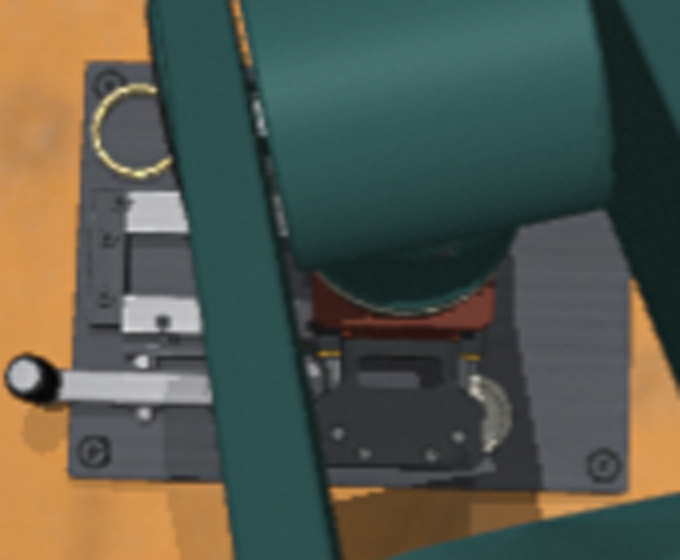

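Disc is at the mouth, centred. Release, lift, go behind, close to a small cradle and push.

>>> carry_out(
  commands=[
    {"fingers": 5.0, "x": 0, "y": 0, "z": 0, "yaw": 0},
    {"fingers": 5.0, "x": 0, "y": 0, "z": 0, "yaw": 0},
    {"fingers": 5.0, "x": 0, "y": 0, "z": -2.0, "yaw": 0},
    {"fingers": 3.0, "x": -1.5, "y": 0, "z": -0.5, "yaw": 0},
    {"fingers": 1.2, "x": -1.9, "y": 0, "z": 0, "yaw": 0},
  ],
)

```text
t: 6.98
tool_pos: [0.5523, 0.1616, 0.052]
tool_rot: [2.228, 2.214, 0.001]
force: [0.4, -0.3, -0.8]
width: 0.0333
```

>>> carry_out(
  commands=[
    {"fingers": 1.2, "x": 0, "y": 0, "z": 0, "yaw": 0},
    {"fingers": 1.2, "x": 0, "y": 0, "z": 1.0, "yaw": 0},
    {"fingers": 1.2, "x": 0, "y": 0, "z": 1.4, "yaw": 0},
    {"fingers": 1.2, "x": 0, "y": 0, "z": 0, "yaw": 0},
    {"fingers": 1.2, "x": 0, "y": 0, "z": 0, "yaw": 0},
  ],
)

```text
t: 7.6
tool_pos: [0.5516, 0.1632, 0.0272]
tool_rot: [-2.228, -2.214, 0.001]
force: [-0.2, 0.4, 1.2]
width: 0.0117
```

```bash
python3 - <<'E'
from h import *
rep()
p,d=cap('side','s4.png'); a=cv2.imread('pics/s4.png'); cv2.imwrite('pics/s4c.png',cv2.resize(a[140:290,220:380],None,fx=4,fy=4,interpolation=2))
E
```

```text
t 7.6 clamp xy mm -0.8 -57.4 z 27.2 xang-clampy 0.08 F [-0.2  0.4  1.2] w 11.7
```

View pics/s4c.png

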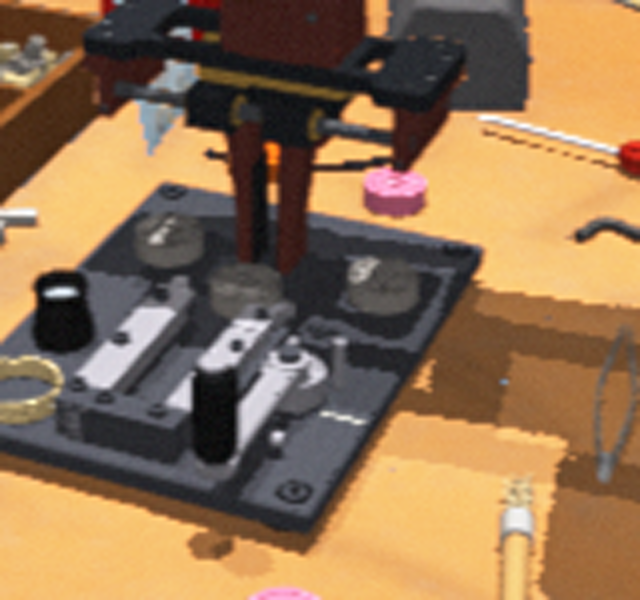

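>>> carry_out(
  commands=[
    {"fingers": 1.2, "x": 0.8, "y": 0, "z": 0, "yaw": 0},
    {"fingers": 1.2, "x": 0.8, "y": 0, "z": 0, "yaw": 0},
    {"fingers": 1.2, "x": 0.8, "y": 0, "z": 0, "yaw": 0},
    {"fingers": 1.2, "x": 0.8, "y": 0, "z": 0, "yaw": 0},
    {"fingers": 1.2, "x": 0.8, "y": 0, "z": 0, "yaw": 0},
  ],
)

```text
t: 8.28
tool_pos: [0.5522, 0.2035, 0.0278]
tool_rot: [2.228, 2.214, 0.0]
force: [-0.3, -0.8, 0.7]
width: 0.0117
```

```bash
python3 - <<'E'
from h import *
rep()
p,d=cap('side','s5.png'); a=cv2.imread('pics/s5.png'); cv2.imwrite('pics/s5c.png',cv2.resize(a[140:290,220:380],None,fx=4,fy=4,interpolation=2))
E
```

```text
t 8.28 clamp xy mm -0.5 -17.1 z 27.8 xang-clampy 0.07 F [-0.3 -0.8  0.7] w 11.7
```

View pics/s5c.png

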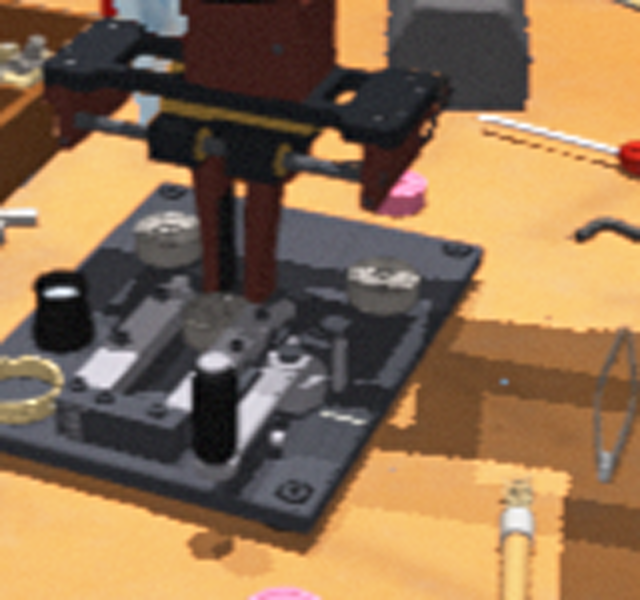

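The first disc is in the lane entrance, at crop (215,320). Next is the far disc at clamp (55, -54).

>>> carry_out(
  commands=[
    {"fingers": 1.2, "x": -1.0, "y": 0, "z": -2.0, "yaw": 0},
    {"fingers": 6.0, "x": -0.7, "y": 1.0, "z": -2.0, "yaw": 0},
    {"fingers": 6.0, "x": -1.0, "y": 2.3, "z": 0, "yaw": 0},
    {"fingers": 6.0, "x": -1.0, "y": 2.3, "z": 0, "yaw": 0},
    {"fingers": 6.0, "x": 0, "y": 0, "z": 0, "yaw": 0},
  ],
)

```text
t: 8.95
tool_pos: [0.6101, 0.1643, 0.0692]
tool_rot: [2.23, 2.211, 0.004]
force: [-0.8, -0.6, -0.4]
width: 0.0488
```

```bash
python3 - <<'E'
from h import *
rep()
E
```

```text
t 8.95 clamp xy mm 57.7 -55.9 z 69.2 xang-clampy -0.06 F [-0.8 -0.6 -0.4] w 48.8
```

>>> carry_out(
  commands=[
    {"fingers": 6.0, "x": 0.15, "y": -0.2, "z": 0, "yaw": 0},
    {"fingers": 6.0, "x": 0, "y": 0, "z": 2.0, "yaw": 0},
    {"fingers": 6.0, "x": 0, "y": 0, "z": 2.2, "yaw": 0},
    {"fingers": 6.0, "x": 0, "y": 0, "z": 0, "yaw": 0},
    {"fingers": 3.2, "x": 0, "y": 0, "z": 0, "yaw": 0},
  ],
)

```text
t: 9.57
tool_pos: [0.6055, 0.1674, 0.0263]
tool_rot: [-2.228, -2.215, 0.0]
force: [0.4, -0.1, -0.2]
width: 0.0529
```

>>> carry_out(
  commands=[
    {"fingers": 3.2, "x": 0, "y": 0, "z": 0, "yaw": 0},
    {"fingers": 3.2, "x": 0, "y": 0, "z": 0, "yaw": 0},
    {"fingers": 3.2, "x": 0, "y": 0, "z": 0, "yaw": 0},
    {"fingers": 3.2, "x": 0, "y": 0, "z": 0, "yaw": 0},
    {"fingers": 3.2, "x": 0, "y": 0, "z": -0.1, "yaw": 0},
  ],
)

```text
t: 10.2
tool_pos: [0.6058, 0.167, 0.0267]
tool_rot: [-2.229, -2.214, 0.0]
force: [0.3, 0.8, -1.0]
width: 0.0342
```

```bash
python3 - <<'E'
from h import *
rep()
p,d=cap('side','s6.png'); a=cv2.imread('pics/s6.png'); cv2.imwrite('pics/s6c.png',cv2.resize(a[140:290,220:380],None,fx=4,fy=4,interpolation=2))
E
```

```text
t 10.2 clamp xy mm 53.4 -53.2 z 26.7 xang-clampy 0.05 F [ 0.3  0.8 -1. ] w 34.2
```

View pics/s6c.png

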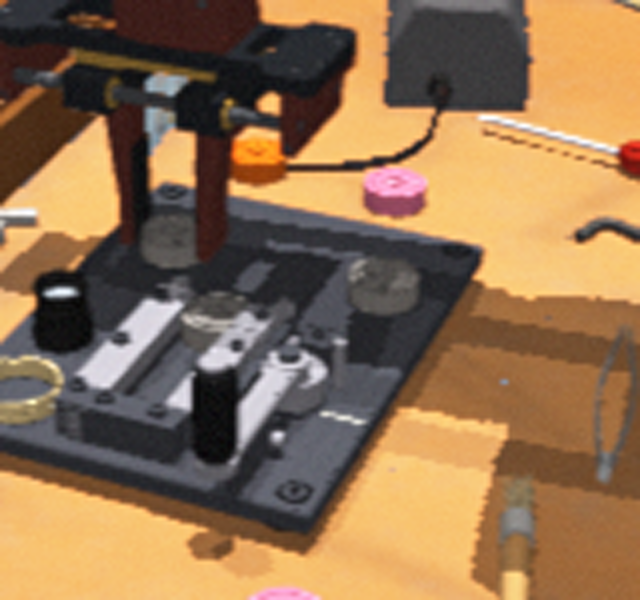

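>>> carry_out(
  commands=[
    {"fingers": 3.2, "x": 0.2, "y": -1.4, "z": 0, "yaw": 0},
    {"fingers": 3.2, "x": 0.5, "y": -2.0, "z": 0, "yaw": 0},
    {"fingers": 3.2, "x": 0.5, "y": -1.7, "z": 0, "yaw": 0},
    {"fingers": 3.2, "x": 0.9, "y": -0.3, "z": 0, "yaw": 0},
    {"fingers": 3.2, "x": 0.2, "y": 0, "z": 0, "yaw": 0},
  ],
)

```text
t: 10.88
tool_pos: [0.5512, 0.1911, 0.0266]
tool_rot: [-2.227, -2.215, 0.002]
force: [-2.4, -2.0, 3.0]
width: 0.034
```

```bash
python3 - <<'E'
from h import *
rep()
E
```

```text
t 10.88 clamp xy mm -1.4 -29.6 z 26.6 xang-clampy 0.1 F [-2.4 -2.   3. ] w 34.0
```

>>> carry_out(
  commands=[
    {"fingers": 5.0, "x": 0, "y": 0.05, "z": 0, "yaw": 0},
    {"fingers": 5.0, "x": 0, "y": 0, "z": 0, "yaw": 0},
    {"fingers": 5.0, "x": 0, "y": 0, "z": -2.0, "yaw": 0},
    {"fingers": 3.0, "x": -1.5, "y": 0, "z": -0.5, "yaw": 0},
    {"fingers": 1.2, "x": -2.0, "y": 0, "z": 0, "yaw": 0},
  ],
)

```text
t: 11.5
tool_pos: [0.5527, 0.1543, 0.0518]
tool_rot: [2.228, 2.214, 0.001]
force: [0.1, -0.5, -0.5]
width: 0.0333
```

>>> carry_out(
  commands=[
    {"fingers": 1.2, "x": 0, "y": 0, "z": 0, "yaw": 0},
    {"fingers": 1.2, "x": 0, "y": 0, "z": 1.0, "yaw": 0},
    {"fingers": 1.2, "x": 0, "y": 0, "z": 1.4, "yaw": 0},
    {"fingers": 1.2, "x": 0, "y": 0, "z": 0, "yaw": 0},
    {"fingers": 1.2, "x": 0.5, "y": 0, "z": 0, "yaw": 0},
  ],
)

```text
t: 12.12
tool_pos: [0.5521, 0.1607, 0.0272]
tool_rot: [-2.228, -2.214, 0.001]
force: [-0.0, 0.4, -0.3]
width: 0.012
```

```bash
python3 - <<'E'
from h import *
rep()
p,d=cap('side','s7.png'); a=cv2.imread('pics/s7.png'); cv2.imwrite('pics/s7c.png',cv2.resize(a[140:290,220:380],None,fx=4,fy=4,interpolation=2))
E
```

```text
t 12.12 clamp xy mm -0.2 -59.9 z 27.2 xang-clampy 0.05 F [-0.   0.4 -0.3] w 12.0
```

View pics/s7c.png

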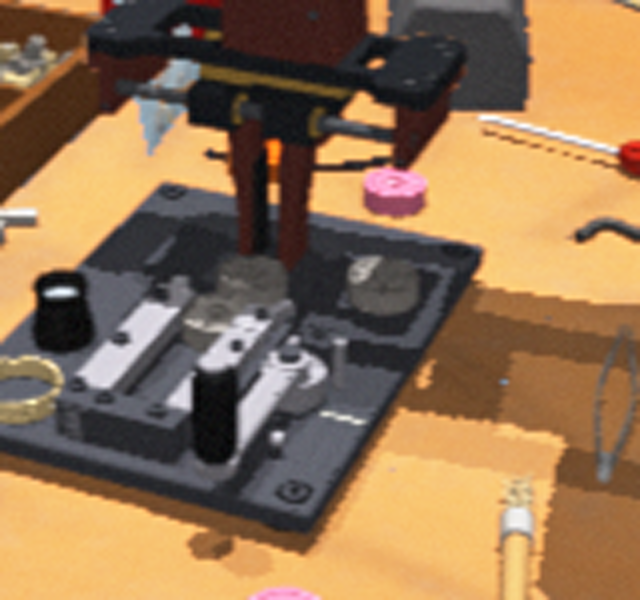

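Two discs are in line, touching at crop (235,285). Push to pusher y ≈ -17.

>>> carry_out(
  commands=[
    {"fingers": 1.2, "x": 0.8, "y": -0.05, "z": 0, "yaw": 0},
    {"fingers": 1.2, "x": 0.9, "y": 0, "z": 0, "yaw": 0},
    {"fingers": 1.2, "x": 0.9, "y": 0, "z": 0, "yaw": 0},
    {"fingers": 1.2, "x": 0.9, "y": 0, "z": 0, "yaw": 0},
    {"fingers": 1.2, "x": 0.8, "y": 0, "z": 0, "yaw": 0},
  ],
)

```text
t: 12.8
tool_pos: [0.5522, 0.2041, 0.0278]
tool_rot: [2.228, 2.214, 0.0]
force: [0.0, -1.1, 1.4]
width: 0.012
```

```bash
python3 - <<'E'
from h import *
rep()
E
```

```text
t 12.8 clamp xy mm -0.5 -16.5 z 27.8 xang-clampy 0.08 F [ 0.  -1.1  1.4] w 12.0
```

Now the near disc at clamp (-62.5, -55).

>>> carry_out(
  commands=[
    {"fingers": 1.2, "x": -1.0, "y": 0, "z": -2.0, "yaw": 0},
    {"fingers": 6.0, "x": -0.8, "y": -1.4, "z": -2.0, "yaw": 0},
    {"fingers": 6.0, "x": -1.0, "y": -2.4, "z": 0, "yaw": 0},
    {"fingers": 6.0, "x": -1.0, "y": -2.4, "z": 0, "yaw": 0},
    {"fingers": 6.0, "x": 0, "y": 0, "z": 0, "yaw": 0},
  ],
)

```text
t: 13.42
tool_pos: [0.4883, 0.1649, 0.0687]
tool_rot: [-2.229, -2.213, 0.001]
force: [0.1, -0.5, -0.3]
width: 0.0487
```

```bash
python3 - <<'E'
from h import *
rep()
p,d=cap('side','s8.png'); a=cv2.imread('pics/s8.png'); cv2.imwrite('pics/s8c.png',cv2.resize(a[140:290,220:380],None,fx=4,fy=4,interpolation=2))
E
```

```text
t 13.43 clamp xy mm -64.1 -56.2 z 68.7 xang-clampy 0.01 F [ 0.1 -0.5 -0.3] w 48.7
```

View pics/s8c.png

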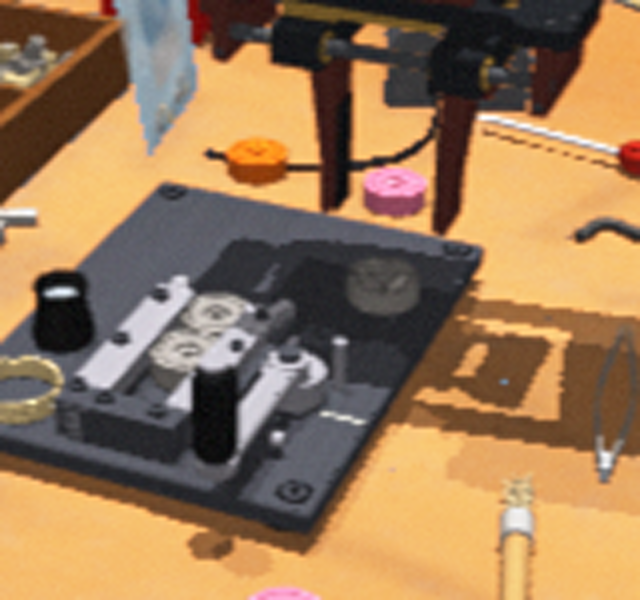

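Two discs are in the lane. Descend on the third.

>>> carry_out(
  commands=[
    {"fingers": 6.0, "x": 0, "y": 0, "z": 0, "yaw": 0},
    {"fingers": 6.0, "x": 0, "y": 0, "z": 2.0, "yaw": 0},
    {"fingers": 6.0, "x": 0, "y": 0, "z": 2.2, "yaw": 0},
    {"fingers": 6.0, "x": 0, "y": 0, "z": 0, "yaw": 0},
    {"fingers": 3.2, "x": 0, "y": 0, "z": 0, "yaw": 0},
  ],
)

```text
t: 14.1
tool_pos: [0.4908, 0.1661, 0.0261]
tool_rot: [2.228, 2.214, 0.001]
force: [-0.2, 0.4, -0.1]
width: 0.0532
```

>>> carry_out(
  commands=[
    {"fingers": 3.2, "x": 0, "y": 0, "z": 0, "yaw": 0},
    {"fingers": 3.2, "x": 0, "y": 0, "z": 0, "yaw": 0},
    {"fingers": 3.2, "x": 0, "y": 0, "z": 0, "yaw": 0},
    {"fingers": 3.2, "x": 0, "y": 0, "z": 0, "yaw": 0},
    {"fingers": 3.2, "x": 0, "y": 0, "z": -0.1, "yaw": 0},
  ],
)

```text
t: 14.72
tool_pos: [0.4898, 0.1658, 0.0267]
tool_rot: [-2.229, -2.214, 0.0]
force: [-0.5, 0.6, -0.6]
width: 0.0342
```

```bash
python3 - <<'E'
from h import *
rep()
E
```

```text
t 14.72 clamp xy mm -62.6 -55.3 z 26.7 xang-clampy 0.06 F [-0.5  0.6 -0.6] w 34.2
```

Slide to (-1, -29).

>>> carry_out(
  commands=[
    {"fingers": 3.2, "x": 0.2, "y": 1.5, "z": 0, "yaw": 0},
    {"fingers": 3.2, "x": 0.6, "y": 2.2, "z": 0, "yaw": 0},
    {"fingers": 3.2, "x": 0.6, "y": 2.0, "z": 0, "yaw": 0},
    {"fingers": 3.2, "x": 0.9, "y": 0.45, "z": 0, "yaw": 0},
    {"fingers": 3.2, "x": 0.2, "y": 0, "z": 0, "yaw": 0},
  ],
)

```text
t: 15.35
tool_pos: [0.5517, 0.191, 0.0264]
tool_rot: [-2.228, -2.214, 0.0]
force: [0.4, 0.0, -0.1]
width: 0.0342
```

>>> carry_out(
  commands=[
    {"fingers": 5.0, "x": 0, "y": 0, "z": 0, "yaw": 0},
    {"fingers": 5.0, "x": 0, "y": 0, "z": 0, "yaw": 0},
    {"fingers": 5.0, "x": 0, "y": 0, "z": -2.0, "yaw": 0},
    {"fingers": 3.0, "x": -1.5, "y": 0, "z": -0.5, "yaw": 0},
    {"fingers": 1.2, "x": -2.0, "y": 0, "z": 0, "yaw": 0},
  ],
)

```text
t: 15.98
tool_pos: [0.5514, 0.1543, 0.052]
tool_rot: [2.227, 2.215, 0.001]
force: [0.1, -0.6, -0.6]
width: 0.0337
```

>>> carry_out(
  commands=[
    {"fingers": 1.2, "x": 0, "y": 0, "z": 0, "yaw": 0},
    {"fingers": 1.2, "x": 0, "y": 0, "z": 1.0, "yaw": 0},
    {"fingers": 1.2, "x": 0, "y": 0, "z": 1.4, "yaw": 0},
    {"fingers": 1.2, "x": 0, "y": 0, "z": 0, "yaw": 0},
    {"fingers": 1.2, "x": 0.5, "y": 0, "z": 0, "yaw": 0},
  ],
)

```text
t: 16.6
tool_pos: [0.551, 0.1606, 0.0272]
tool_rot: [-2.228, -2.214, 0.001]
force: [0.1, -0.5, 0.9]
width: 0.012
```

```bash
python3 - <<'E'
from h import *
rep()
p,d=cap('side','s9.png'); a=cv2.imread('pics/s9.png'); cv2.imwrite('pics/s9c.png',cv2.resize(a[140:290,220:380],None,fx=4,fy=4,interpolation=2))
E
```

```text
t 16.6 clamp xy mm -1.3 -60.0 z 27.2 xang-clampy 0.05 F [ 0.1 -0.5  0.9] w 12.0
```

View pics/s9c.png

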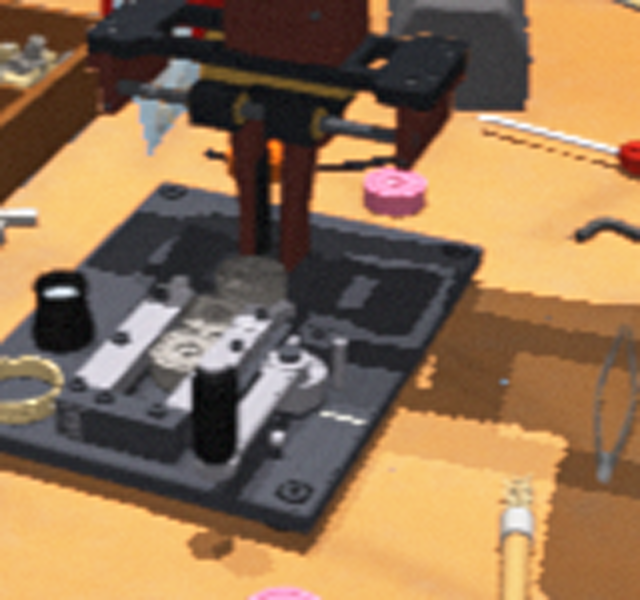

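>>> carry_out(
  commands=[
    {"fingers": 1.2, "x": 0.8, "y": 0, "z": 0, "yaw": 0},
    {"fingers": 1.2, "x": 0.9, "y": 0, "z": 0, "yaw": 0},
    {"fingers": 1.2, "x": 0.9, "y": 0, "z": 0, "yaw": 0},
    {"fingers": 1.2, "x": 0.9, "y": 0, "z": 0, "yaw": 0},
    {"fingers": 1.2, "x": 0.5, "y": 0, "z": 0, "yaw": 0},
  ],
)

```text
t: 17.27
tool_pos: [0.5517, 0.2011, 0.0278]
tool_rot: [2.228, 2.215, 0.0]
force: [0.2, -2.0, 1.4]
width: 0.0124
```

>>> carry_out(
  commands=[
    {"fingers": 1.2, "x": 0.2, "y": 0, "z": 0, "yaw": 0},
    {"fingers": 1.2, "x": 0.1, "y": 0, "z": 0, "yaw": 0},
    {"fingers": 1.2, "x": 0.1, "y": 0, "z": 0, "yaw": 0},
    {"fingers": 1.2, "x": 0, "y": 0, "z": 0, "yaw": 0},
    {"fingers": 1.2, "x": 0, "y": 0, "z": 0, "yaw": 0},
  ],
)

```text
t: 17.9
tool_pos: [0.5517, 0.2043, 0.0277]
tool_rot: [-2.229, -2.214, -0.0]
force: [0.5, -2.3, 1.7]
width: 0.0117
```

```bash
python3 - <<'E'
from h import *
rep()
E
```

```text
t 17.9 clamp xy mm -1.0 -16.3 z 27.7 xang-clampy 0.04 F [ 0.5 -2.3  1.7] w 11.7
```

>>> carry_out(
  commands=[
    {"fingers": 1.2, "x": 0.1, "y": 0, "z": 0, "yaw": 0},
    {"fingers": 1.2, "x": 0.1, "y": 0, "z": 0, "yaw": 0},
    {"fingers": 1.2, "x": 0, "y": 0, "z": 0, "yaw": 0},
    {"fingers": 1.2, "x": 0, "y": 0, "z": 0, "yaw": 0},
    {"fingers": 1.2, "x": 0, "y": 0, "z": 0, "yaw": 0},
  ],
)

```text
t: 18.52
tool_pos: [0.5516, 0.2058, 0.0277]
tool_rot: [2.228, 2.214, -0.001]
force: [0.8, -5.9, 2.7]
width: 0.0119
```

```bash
python3 - <<'E'
from h import *
rep()
p,d=cap('side','s10.png'); a=cv2.imread('pics/s10.png'); cv2.imwrite('pics/s10c.png',cv2.resize(a[180:260,235:335],None,fx=7,fy=7,interpolation=2))
E
```

```text
t 18.52 clamp xy mm -1.1 -14.8 z 27.7 xang-clampy 0.07 F [ 0.8 -5.9  2.7] w 11.9
```

View pics/s10c.png

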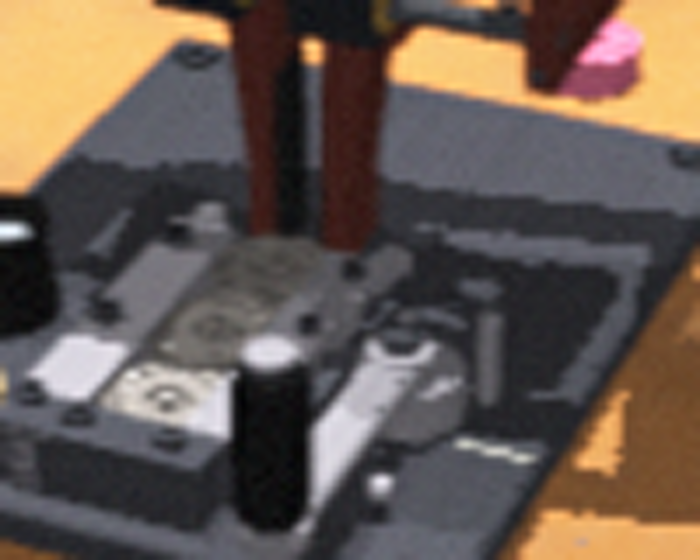

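>>> carry_out(
  commands=[
    {"fingers": 1.2, "x": 0.1, "y": 0, "z": 0, "yaw": 0},
    {"fingers": 1.2, "x": 0.1, "y": 0, "z": 0, "yaw": 0},
    {"fingers": 1.2, "x": 0, "y": 0, "z": 0, "yaw": 0},
    {"fingers": 1.2, "x": 0, "y": 0, "z": 0, "yaw": 0},
    {"fingers": 1.2, "x": 0, "y": 0, "z": 0, "yaw": 0},
  ],
)

```text
t: 19.2
tool_pos: [0.5515, 0.2063, 0.0277]
tool_rot: [2.226, 2.214, -0.004]
force: [0.6, -12.1, 3.2]
width: 0.0119
```

```bash
python3 - <<'E'
from h import *
rep()
E
```

```text
t 19.2 clamp xy mm -1.2 -14.3 z 27.7 xang-clampy 0.11 F [  0.6 -12.1   3.2] w 11.9
```

Row is hard against the stop: the force jumped to 12 N with almost no motion. Back off, rise and look.

>>> carry_out(
  commands=[
    {"fingers": 1.2, "x": -1.0, "y": 0, "z": 0, "yaw": 0},
    {"fingers": 1.2, "x": -0.5, "y": 0, "z": -3, "yaw": 0},
    {"fingers": 4.0, "x": 0, "y": -2.0, "z": -4, "yaw": 0},
    {"fingers": 5.0, "x": 0, "y": -3.0, "z": -4, "yaw": 0},
    {"fingers": 5.0, "x": 0, "y": -0.5, "z": -1, "yaw": 0},
  ],
)

```text
t: 19.82
tool_pos: [0.4961, 0.1945, 0.1498]
tool_rot: [2.228, 2.214, 0.005]
force: [0.8, 0.3, 0.0]
width: 0.0388
```

```bash
python3 - <<'E'
from h import *
rep()
p,d=cap('side','s11.png'); a=cv2.imread('pics/s11.png'); cv2.imwrite('pics/s11c.png',cv2.resize(a[180:260,235:335],None,fx=7,fy=7,interpolation=2))
cap('top','t11.png');a=cv2.imread('pics/t11.png'); cv2.imwrite('pics/t11c.png',cv2.resize(a[140:280,190:360],None,fx=4,fy=4,interpolation=2))
E
```

```text
t 19.82 clamp xy mm -56.5 -26.6 z 149.8 xang-clampy 0.07 F [0.8 0.3 0. ] w 38.8
```

View pics/s11c.png

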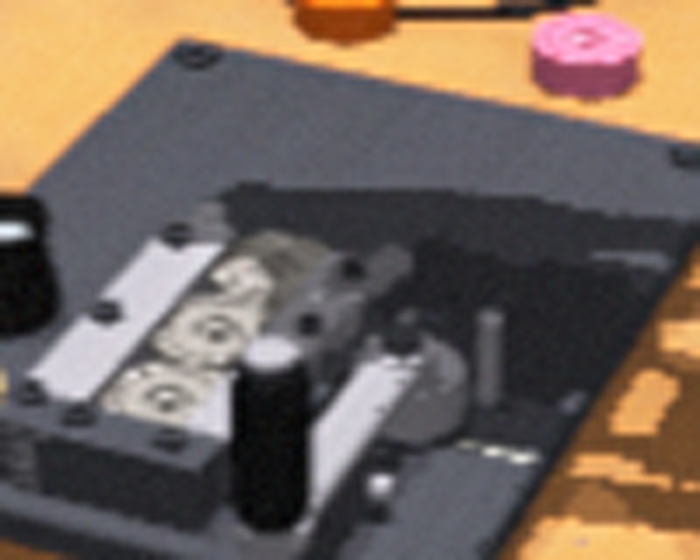

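View pics/t11c.png

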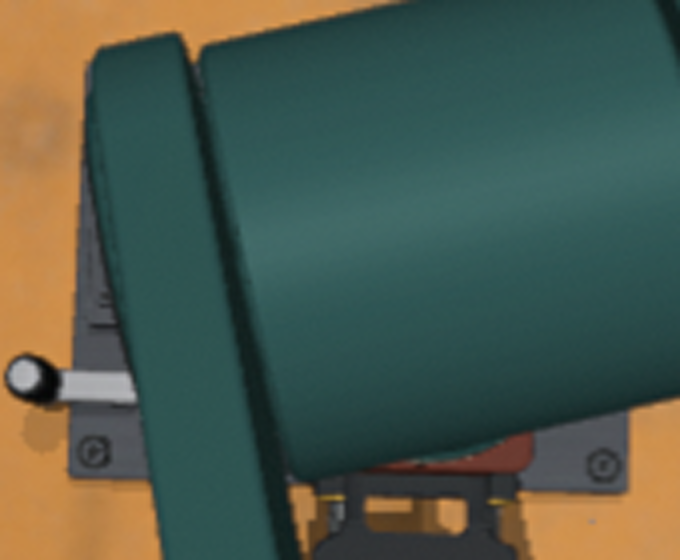

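Three discs in a touching row, lever still open. Go over the handle, then yaw the jaws along the clamp's y.

>>> carry_out(
  commands=[
    {"fingers": 5.0, "x": 4.0, "y": 0, "z": 0, "yaw": 0},
    {"fingers": 5.0, "x": 4.0, "y": 0, "z": 0, "yaw": 0},
    {"fingers": 5.0, "x": 4.0, "y": 0, "z": 0, "yaw": 0},
    {"fingers": 5.0, "x": 3.9, "y": 0, "z": 0, "yaw": 0},
    {"fingers": 5.0, "x": 0, "y": 0, "z": 0, "yaw": -10},
  ],
)

```text
t: 20.55
tool_pos: [0.4981, 0.3557, 0.1455]
tool_rot: [-2.02, -2.405, 0.0]
force: [-0.5, -0.5, 0.2]
width: 0.0501
```

>>> carry_out(
  commands=[
    {"fingers": 5.0, "x": 0, "y": 0, "z": 0, "yaw": -10},
    {"fingers": 5.0, "x": 0, "y": 0, "z": 0, "yaw": -10},
    {"fingers": 5.0, "x": 0, "y": 0, "z": 0, "yaw": -10},
    {"fingers": 5.0, "x": 0, "y": 0, "z": 0, "yaw": -10},
    {"fingers": 5.0, "x": 0, "y": 0, "z": 0, "yaw": -10},
  ],
)

```text
t: 21.18
tool_pos: [0.4979, 0.3528, 0.1455]
tool_rot: [-0.814, -3.032, 0.002]
force: [0.4, -0.2, -0.4]
width: 0.0499
```

>>> carry_out(
  commands=[
    {"fingers": 5.0, "x": 0, "y": 0, "z": 0, "yaw": -10},
    {"fingers": 5.0, "x": 0, "y": 0, "z": 0, "yaw": -10},
    {"fingers": 5.0, "x": 0, "y": 0, "z": 0, "yaw": -10},
    {"fingers": 5.0, "x": 0, "y": 0, "z": 0, "yaw": 0},
    {"fingers": 5.0, "x": 0, "y": 0, "z": 0, "yaw": 0},
  ],
)

```text
t: 21.8
tool_pos: [0.4977, 0.3527, 0.1465]
tool_rot: [-0.016, -3.14, 0.001]
force: [0.2, -0.1, 0.1]
width: 0.05
```

```bash
python3 - <<'E'
from h import *
rep(); print(r.read_state()['qpos'])
p,d=cap('side','s12.png'); a=cv2.imread('pics/s12.png'); cv2.imwrite('pics/s12c.png',cv2.resize(a[140:290,200:360],None,fx=4,fy=4,interpolation=2))
cap('top','t12.png');a=cv2.imread('pics/t12.png'); cv2.imwrite('pics/t12c.png',cv2.resize(a[140:280,150:320],None,fx=4,fy=4,interpolation=2))
E
```

```text
t 21.8 clamp xy mm -56.1 131.7 z 146.5 xang-clampy 89.85 F [ 0.2 -0.1  0.1] w 50.0
[ 5.03180383e-01  4.48078503e-01  1.57202429e+00  3.01757766e-04
  1.12273830e+00 -1.05758853e+00]
```

View pics/s12c.png

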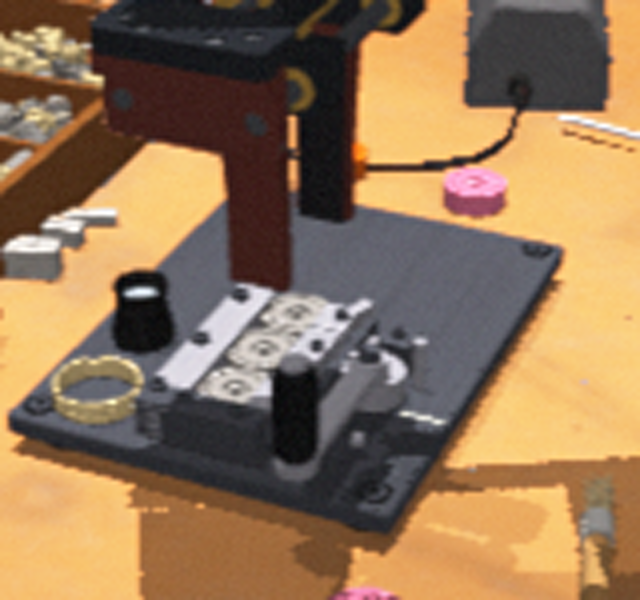

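View pics/t12c.png

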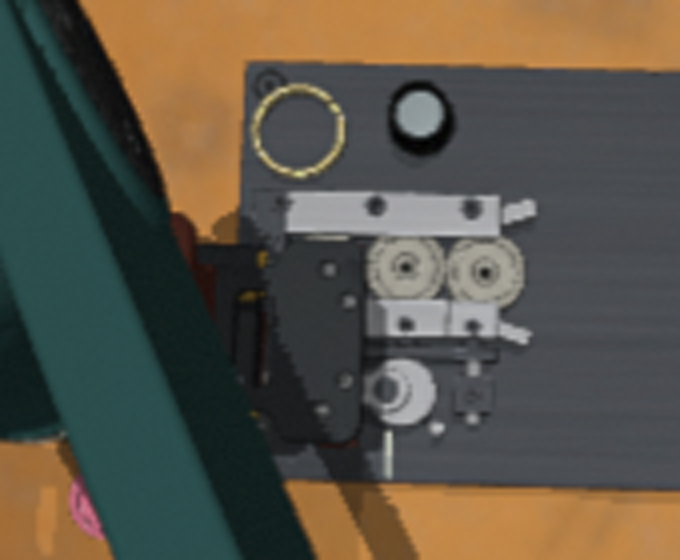

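>>> carry_out(
  commands=[
    {"fingers": 5.0, "x": 0, "y": 0, "z": 2.5, "yaw": 0},
    {"fingers": 5.0, "x": 0, "y": 0, "z": 2.5, "yaw": 0},
    {"fingers": 5.0, "x": 0, "y": 0, "z": 2.5, "yaw": 0},
    {"fingers": 5.0, "x": 0, "y": 0, "z": 1.7, "yaw": 0},
    {"fingers": 5.0, "x": 0, "y": 0, "z": 0, "yaw": 0},
  ],
)

```text
t: 22.52
tool_pos: [0.4968, 0.3523, 0.0545]
tool_rot: [-0.011, -3.139, 0.002]
force: [-0.9, -0.3, 0.2]
width: 0.05
```

>>> carry_out(
  commands=[
    {"fingers": 1.5, "x": 0, "y": 0, "z": 0, "yaw": 0},
    {"fingers": 1.5, "x": 0, "y": 0, "z": 0, "yaw": 0},
    {"fingers": 1.5, "x": 0, "y": 0, "z": 0, "yaw": 0},
    {"fingers": 1.5, "x": 0, "y": 0, "z": 0, "yaw": 0},
    {"fingers": 1.5, "x": 0, "y": 0, "z": 0, "yaw": 0},
  ],
  newtons=25,
)

```text
t: 23.15
tool_pos: [0.498, 0.3529, 0.0562]
tool_rot: [0.01, 3.141, 0.001]
force: [0.0, -1.1, 4.3]
width: 0.0194
```

```bash
python3 - <<'E'
from h import *
rep()
p,d=cap('side','s13.png'); a=cv2.imread('pics/s13.png'); cv2.imwrite('pics/s13c.png',cv2.resize(a[140:290,200:360],None,fx=4,fy=4,interpolation=2))
E
```

```text
t 23.15 clamp xy mm -55.8 131.9 z 56.2 xang-clampy 90.05 F [ 0.  -1.1  4.3] w 19.4
```

View pics/s13c.png

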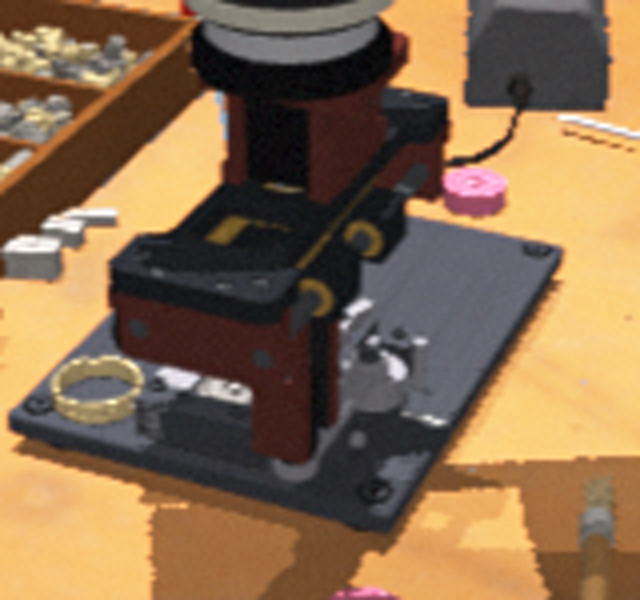

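Handle gripped (19.4 mm). Swing along the 80 mm arc in 6° steps.

>>> carry_out(
  commands=[
    {"fingers": 1.5, "x": 0.84, "y": -0.04, "z": 0, "yaw": 0},
    {"fingers": 1.5, "x": 0.83, "y": -0.13, "z": 0, "yaw": 0},
    {"fingers": 1.5, "x": 0.81, "y": -0.22, "z": 0, "yaw": 0},
    {"fingers": 1.5, "x": 0.78, "y": -0.3, "z": 0, "yaw": 0},
    {"fingers": 1.5, "x": 0.75, "y": -0.38, "z": 0, "yaw": 0},
  ],
  newtons=40,
)

```text
t: 23.82
tool_pos: [0.4579, 0.3426, 0.0562]
tool_rot: [0.01, 3.14, 0.002]
force: [5.3, -1.6, 4.5]
width: 0.0193
```

>>> carry_out(
  commands=[
    {"fingers": 1.5, "x": 0.7, "y": -0.46, "z": 0, "yaw": 0},
    {"fingers": 1.5, "x": 0.65, "y": -0.53, "z": 0, "yaw": 0},
    {"fingers": 1.5, "x": 0.59, "y": -0.59, "z": 0, "yaw": 0},
    {"fingers": 1.5, "x": 0.53, "y": -0.65, "z": 0, "yaw": 0},
    {"fingers": 1.5, "x": 0.46, "y": -0.7, "z": 0, "yaw": 0},
  ],
)

```text
t: 24.45
tool_pos: [0.4288, 0.3144, 0.0562]
tool_rot: [0.011, 3.139, 0.005]
force: [4.8, 3.4, 3.7]
width: 0.0189
```

```bash
python3 - <<'E'
from h import *
rep()
p,d=cap('side','s14.png'); a=cv2.imread('pics/s14.png'); cv2.imwrite('pics/s14c.png',cv2.resize(a[140:290,200:360],None,fx=4,fy=4,interpolation=2))
E
```

```text
t 24.45 clamp xy mm -124.7 92.9 z 56.2 xang-clampy 90.03 F [4.8 3.4 3.7] w 18.9
```

View pics/s14c.png

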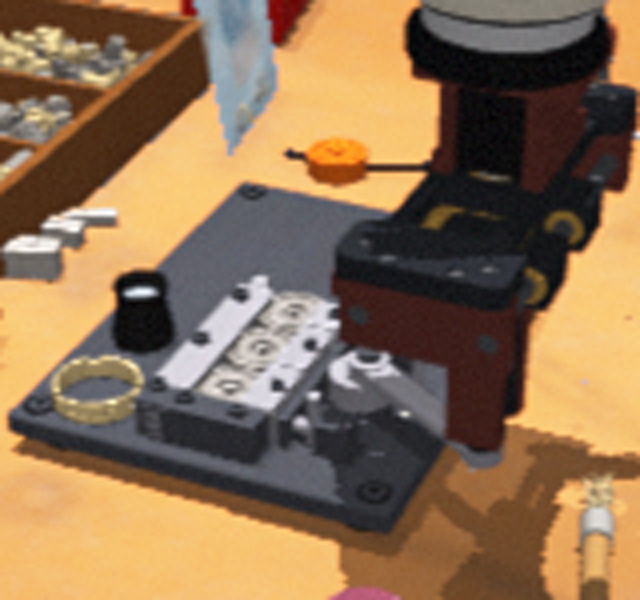

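Lever is turning with the gripper, and the discs stay in line. Last 30°.

>>> carry_out(
  commands=[
    {"fingers": 1.5, "x": 0.38, "y": -0.75, "z": 0, "yaw": 0},
    {"fingers": 1.5, "x": 0.3, "y": -0.78, "z": 0, "yaw": 0},
    {"fingers": 1.5, "x": 0.22, "y": -0.81, "z": 0, "yaw": 0},
    {"fingers": 1.5, "x": 0.13, "y": -0.83, "z": 0, "yaw": 0},
    {"fingers": 1.5, "x": 0.04, "y": -0.84, "z": 0, "yaw": 0},
  ],
)

```text
t: 25.12
tool_pos: [0.4172, 0.2748, 0.0561]
tool_rot: [0.012, 3.14, 0.006]
force: [3.2, 7.5, 5.2]
width: 0.0193
```

>>> carry_out(
  commands=[
    {"fingers": 1.5, "x": 0, "y": 0, "z": 0, "yaw": 0},
    {"fingers": 1.5, "x": 0, "y": 0, "z": 0, "yaw": 0},
    {"fingers": 1.5, "x": 0, "y": 0, "z": 0, "yaw": 0},
    {"fingers": 1.5, "x": 0, "y": 0, "z": 0, "yaw": 0},
    {"fingers": 1.5, "x": 0, "y": 0, "z": 0, "yaw": 0},
  ],
)

```text
t: 25.75
tool_pos: [0.4171, 0.2736, 0.0561]
tool_rot: [0.011, 3.141, 0.002]
force: [3.5, 1.1, 8.5]
width: 0.0191
```

```bash
python3 - <<'E'
from h import *
rep()
p,d=cap('side','s15.png'); a=cv2.imread('pics/s15.png'); cv2.imwrite('pics/s15c.png',cv2.resize(a[140:290,200:360],None,fx=4,fy=4,interpolation=2))
cap('top','t15.png');a=cv2.imread('pics/t15.png'); cv2.imwrite('pics/t15c.png',cv2.resize(a[140:280,190:360],None,fx=4,fy=4,interpolation=2))
E
```

```text
t 25.75 clamp xy mm -136.1 52.0 z 56.1 xang-clampy 90.04 F [3.5 1.1 8.5] w 19.1
```

View pics/s15c.png

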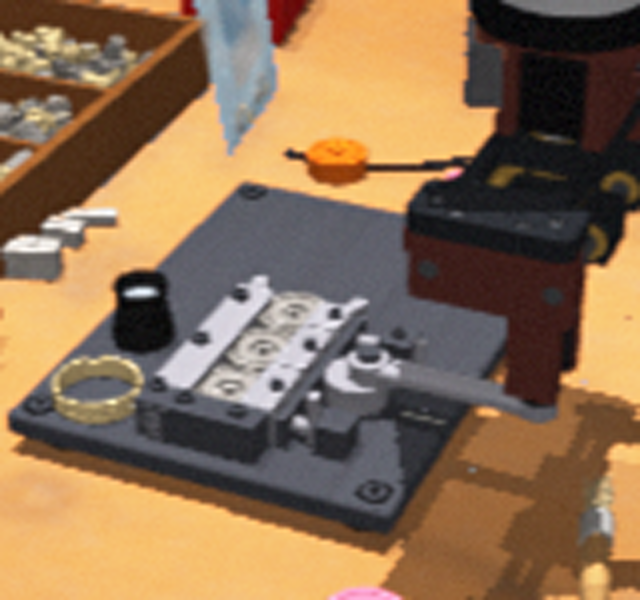

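View pics/t15c.png

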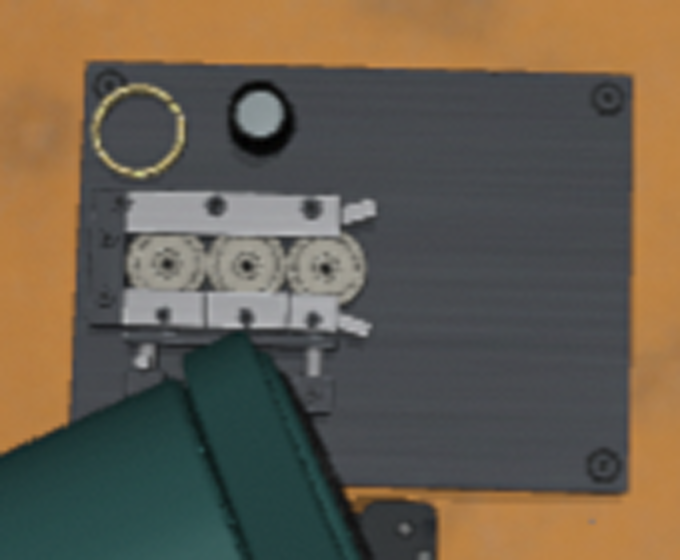

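The row is gripped: all three discs lie between the jaws in the top picture, at crop (168,263), (247,265) and (326,267). Next, check the arm angle in the side picture.

```bash
python3 - <<'E'
from h import *
p=np.load('/tmp/side.npz')['p'];a=cv2.resize(p[190:270,270:350,::-1].copy(),None,fx=7,fy=7,interpolation=2)
def W(x,y,z):
    q=C0+x*EX+y*EY; return [q[0],q[1],z]
for th,col in((1.421,(0,0,255)),(1.571,(0,255,0)),(1.721,(255,0,0))):
    q=proj('side',[W(-.0555,.053,.047),W(-.0555-.08*np.sin(th),.053+.08*np.cos(th),.047)])
    q=((q+.5-[270,190])*7).round().astype(int); cv2.line(a,tuple(map(int,q[0])),tuple(map(int,q[1])),col,1,cv2.LINE_AA)
cv2.imwrite('pics/ang.png',a); discs(); rep(); print(r.read_state()['joint_vel'].round(4))
E
```

```text
disc 0.83 [174.0, 381.7] 60.5 -186.9
disc 0.76 [206.0, 233.5] 1.4 80.0
disc 0.76 [226.9, 381.1] -25.2 -181.6
disc 0.75 [205.5, 269.7] 0.6 9.3
disc 0.54 [205.9, 253.3] 1.9 45.1
t 25.9 clamp xy mm -136.1 52.0 z 56.1 xang-clampy 90.04 F [4.1 1.3 7.6] w 18.9
[-0.0021  0.0005  0.0019 -0.0003  0.0006 -0.0001]
```

View pics/ang.png

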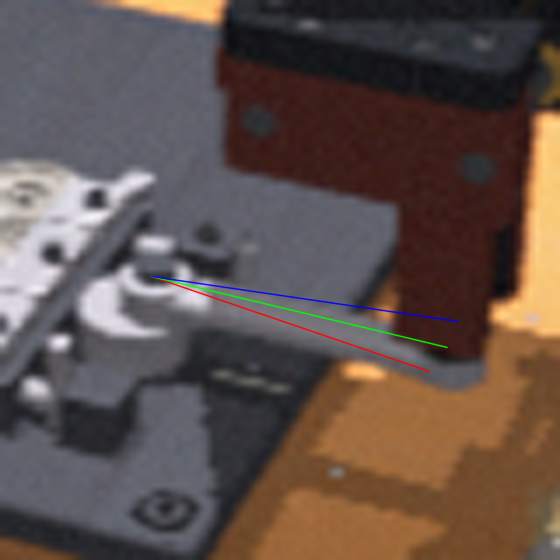

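```bash
python3 - <<'E'
from h import *
r.job_done(); rep()
E
```

```text
the job is handed in; nothing more can be done
the job is handed in; nothing more can be done
```

I loaded the three steel discs into the lane and clamped them, then handed the job in at about 26 s with the fingers still holding the lever handle. The hand-in gives no verdict.

**What I did:** I slid each disc to the mouth and pushed it in from behind with nearly closed fingers. I then swung the lever 90° by its handle.

**Last checks:**
- **Row against the stop:** at the last push the force rose to about 12 N with almost no movement. The top picture puts the disc centres at y = 80, 45 and 9 mm. The nominal values are 82, 46 and 10 mm, and the camera calibration is only good to about 2 mm.
- **Lever angle:** my estimate from the side picture and the tool position (clamp y = 52 mm against the pivot's 53 mm) is about 1.55 to 1.57 rad, with the arm at rest.
- **Grip:** the fingers held the handle at about 19 mm opening, with 40 N commanded.
- **Bystanders:** the brass ring and the loupe had not moved in the last pictures.

**Not measured or slightly off:**
- I could not measure the jaw force on each disc; I judged it only from the pictures, where the jaws sit against all three discs.
- In the side picture the clamp model sat 1 to 2 mm off. It fitted well in the top picture.

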